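# Sort the bench after a test run

### The job

Clear up the bench after the test run by sorting what was left out: drop both used test cassettes into the waste bin, stand each of the two bottles upright on the floor of the bay of the bottle caddy that fits its size (large bottle in the large bay, small one in the small bay), and lay the spent battery down flat in the shallow metal tray. Leave the petri dish where it is, and do not tip the bottles over on the way.

Things in the scene. Friction and masses are not known exactly. Their poses are not given: they have to be found in the camera images.
- reagent_bottle_mid (a point): The large bottle: white round plastic bottle with black screw cap, 48 mm diameter, 92 mm tall, cap included; starts upright and loose on the bench. Point: its centre, 46 mm above its underside; z along the bottle, up.
- dropper_bottle_mid (a point): The small bottle: white round dropper bottle with a pointed red cap, 25 mm diameter over the lowest 42 mm, 57 mm tall in all; starts upright and loose. Point: its centre, 28.5 mm above its underside; z along the bottle, up.
- cassette_a_mid (a point): A used test cassette: flat white plastic strip 70 x 20 x 5 mm lying loose on the bench. Point: its centre, 2.5 mm above its underside; y along its 70 mm length, x across its 20 mm width, z up.
- cassette_b_mid (a point): The other used test cassette, just like the first: flat white plastic strip 70 x 20 x 5 mm lying loose on the bench. Point: its centre, 2.5 mm above its underside; y along its 70 mm length, x across its 20 mm width, z up.
- spent_battery_mid (a point): The spent battery: cylinder 16 mm diameter, 50 mm long, lying loose on its side. Point: its centre, 8 mm above the bench; y along its length, x across it.
- petri_mid (a point): Bystander: round flat petri dish, 62 mm diameter, 13 mm tall, loose on the bench among the things; leave it where it is. Point: its centre, 6.5 mm above its underside.
- large_bay (a point): Large bay of the bottle caddy, a fixed shallow grey plastic tray of 148 x 84 mm with two bays. Its rim and the 20 mm wide rib between the bays stand 12 mm above the bench, the floor 4 mm. The large bay is 76 x 76 mm inside. Point: centre of the bay, on its floor; y along the caddy's length, pointing away from the small bay, x along its width, z up.
- small_bay (a point): Small bay of the same caddy: 76 mm along x by 44 mm along y inside, floor 4 mm above the bench, rim 12 mm above the bench. Point: centre of the bay, on its floor; axes as for the large bay, whose centre lies 80 mm away along +y.
- bin_floor (a point): The waste bin: fixed, deep grey open box, 110 x 110 mm outside, 104 x 104 mm inside, rim 57 mm above the bench; a small lug on each y side sticks out 10 mm. Point: centre of its inner floor, 3 mm above the bench; x and y along its sides, z up.
- tray_floor (a point): The battery tray: fixed shallow metal tray, 100 x 100 mm outside, 92 x 92 mm inside, floor 4 mm and rim 12 mm above the bench. Point: centre of its floor; x and y along its sides, z up.
Things that resemble listed ones, but are neither listed nor needed, are in the scene too. Leave any blue look-alike of the part that bears spent_battery_mid alone.

How it is judged:
At the end, for the whole second after the job is handed in: Large bottle upright (0.08 rad) on the large bay floor within 16 mm of centre in x, y; small one upright on the small bay floor within 28 mm (x), 11.5 mm (y); both cassettes in the bin below its rim; battery on the tray floor; petri dish moved under 15 mm; all at rest (x of reagent_bottle_mid in the frame of large_bay between -0.016 and 0.016 m and y of reagent_bottle_mid in the frame of large_bay between -0.016 and 0.016 m and z of reagent_bottle_mid in the frame of large_bay between 0.041 and 0.05 m and angle between each of reagent_bottle_mid, dropper_bottle_mid's own z axis and vertical below 0.08 rad and x of dropper_bottle_mid in the frame of small_bay between -0.028 and 0.028 m and y of dropper_bottle_mid in the frame of small_bay between -0.0115 and 0.0115 m and z of dropper_bottle_mid in the frame of small_bay between 0.024 and 0.032 m and x of cassette_a_mid in the frame of bin_floor between -0.052 and 0.052 m and y of cassette_a_mid in the frame of bin_floor between -0.052 and 0.052 m and z of cassette_a_mid in the frame of bin_floor between -0.003 and 0.045 m and x of cassette_b_mid in the frame of bin_floor between -0.052 and 0.052 m and y of cassette_b_mid in the frame of bin_floor between -0.052 and 0.052 m and z of cassette_b_mid in the frame of bin_floor between -0.003 and 0.045 m and x of spent_battery_mid in the frame of tray_floor between -0.042 and 0.042 m and y of spent_battery_mid in the frame of tray_floor between -0.042 and 0.042 m and z of spent_battery_mid in the frame of tray_floor between 0.003 and 0.012 m and distance of petri_mid from where it was at the start of the episode below 0.015 m and linear speed of each of reagent_bottle, dropper_bottle, cassette_a, cassette_b, spent_battery, petri below 0.02 m/s); the robot touches nothing.
It fails at once if a bottle is tipped over (more than 0.8 rad) (angle between any of reagent_bottle_mid, dropper_bottle_mid's own z axis and vertical above 0.8 rad).
It also fails if it takes over 122 s, if anything falls off the work surface, if the arm or the gripper's body presses on something with over 40 N, if the wrist force passes 120 N, or if a joint passes its speed limit or range.

### The arm

A 7-joint arm with a two-finger parallel gripper is mounted at the origin on a cart in front of the work surface, level with it; the furniture and walls round the work are solid. World frame = base frame: x ahead of the robot, y to its left, z up, the work surface at z = 0. Lengths are in m, angles in rad, forces in N, time in s.
With the tool pointing down it reaches from about 0.4 to 0.85 m from the base axis. Payload 10.4 kg.
Tool frame: the origin (TCP) lies on the centre line of the jaws, within the pads' length; the fingertips stand ctrl.nose_length ahead of it and the grasp point (between the pads) lies 2 mm behind it (ctrl.nose_length is the distance from the TCP to the fingertips, in m); z points along the fingers, y is the line along which they close (so a half turn about z gives the same grasp; the last joint's range is limited). The gripper opens to 87 mm and grips with 3 to 60 N. Pads are 19 mm wide; open, the fingers measure 117 mm over their backs; the gripper's body (75 mm by 190 mm) begins 51 mm behind the grasp point.
Start: joints at [1.189, 0.332, -0.065, 1.46, 0.022, 1.35, -0.088], TCP at [0.219, -0.585, 0.24] pointing down, gripper open.
Joint ranges: [-2.6, 2.6], [-0.5, 2.12], [-1.47, 1.34], [0.16, 2.42], [-1.27, 4.41], [0.06, 2.06], [-2.6, 2.6]. Speed limits (rad/s): [2.22, 2.22, 2.79, 2.79, 3.14, 3.14, 3.14].

### API

Orientations are given as a unit quaternion [w, x, y, z].
In Python, from workcell import ctrl, read_camera, trace gives the robot as it stands.
- The arm moves only by the shell command python3 -m inch 'ROWS' [OPENING] [FORCE]. ROWS is JSON, a list of rows, each a list of 4 numbers: the shift along the tool's x, y, z in mm, then the turn about the tool's z in degrees. In form: [[dx, dy, dz, yaw], ...]. A call has 1 to 20 rows; each row shifts and turns the commanded pose from where the row before left it, along the tool's axes as they then stand; what a row does not reach is not made up. A row lasts 1/12 s, in which the tool goes at most 41.7 mm and 7.16 degrees, less where a joint would pass 70% of its speed; a pose out of reach is approached as far as the arm can. A call with a gripper value outside its range is refused whole. OPENING is the finger opening in mm, from 0 to 87, set as the call begins (- or left out, the last holds). The fingers move at their own pace and stop on an object; FORCE is the grip in N (left out, the last holds). Time passes only in rows, so rows that do not move let the fingers close. It gives the time, the measured TCP pose, the force, the opening and the grip force at its end, in the units of the state.
- ctrl.get_state(): the state, without advancing time (a new reading comes with each control period).
- read_camera(name): name is "scene" or "top" or "wrist"; returns a dict with "color" (480x640x3 uint8, red, green, blue), "fx", "fy", "cx", "cy" (pixels), "extrinsics" (4x4, takes a point from camera to world coordinates). Camera axes: x right, y down, z forward; pixel columns grow to the right and rows downward; lengths in m; the calibration is good to about 2 mm. A picture is of the moment at which its call begins. There is no depth.
- ctrl.sign_off(): hands the job in; it is judged then, once.
Trained networks look in the newest picture that a camera, given by its name, has taken for a name from the list of things; names that differ only in an ending like _2 or _b are one class to them, and where a whole thing is asked for, a point or a joint stands for the part that bears it (a point fixed in the world has none). Each returns a list of dicts, best first, with "conf" (0 to 1); they miss things now and then, are a little off and sometimes report something else, mostly with a low value. They report only what shows in the picture. A call takes as long as a camera call. They do not tell look-alikes from the thing itself.
- trace(camera, label): "pixels" (480x640 bool, what is visible of it) and "pixel" ([column, row] in pixels, amid what is visible of it).
The state is a dict: "t": time; "q": joint angles; "dq": joint speeds; "joint_efforts": joint torques, N m; "ee_pos": TCP position; "orientation": TCP orientation; "ft_force": force on the tool from outside, world axes, zero at the start; "torque": the same for the moment, N m; "width": opening from 0.0 (shut) to 1.0 (fully open); "grip_force": force on a finger pad.
Only numpy, scipy, OpenCV 4.12 (cv2) and the standard library are available. Lean on these libraries where they do the work, as an engineer would, in place of code of your own. Each camera call takes 0.05 s, during which the arm holds its last target. There are 200 camera calls.

## Working session

There is one attempt and no reset: what is moved stays moved. The work goes in short steps, Python scripts to look and compute and a shell command to move; the robot and the scene stay as the last step left them, time stands still between calls to the robot, and variables do not carry over. Pictures are saved under pics/ and viewed, at most 14 in all, crops included, and the job is handed in when it is done.

```bash
mkdir -p pics
cat > h.py <<'E'
import numpy as np,cv2,json
from workcell import ctrl, read_camera, trace
from scipy.spatial.transform import Rotation as R
def proj(c,p):
    T=np.linalg.inv(c["extrinsics"]);q=T[:3,:3]@np.array(p)+T[:3,3]
    return np.array([c["fx"]*q[0]/q[2]+c["cx"],c["fy"]*q[1]/q[2]+c["cy"]])
def unproj(c,px,z):
    E=np.array(c["extrinsics"]);d=E[:3,:3]@np.array([(px[0]-c["cx"])/c["fx"],(px[1]-c["cy"])/c["fy"],1.])
    o=E[:3,3];return o+d*(z-o[2])/d[2]
def save(c,n): cv2.imwrite(f"pics/{n}.png",c["color"][:,:,::-1])
def tool(s=None):
    s=s or ctrl.get_state();w,x,y,z=s["orientation"];return np.array(s["ee_pos"]),R.from_quat([x,y,z,w]).as_matrix()
E
python3 - <<'E'
from h import *
s=ctrl.get_state();p,M=tool(s);print(s["t"],p,M.round(3),ctrl.nose_length)
for n in("top","scene","wrist"):
    c=read_camera(n);save(c,n+"0");print(n,np.array(c["extrinsics"])[:3,3],c["fx"])
    if n=="top":
        for l in["reagent_bottle_mid","dropper_bottle_mid","cassette_a_mid","spent_battery_mid","petri_mid","large_bay","small_bay","bin_floor","tray_floor"]:
            try:
                for d in trace("top",l): 
                    m=d["pixels"].astype(np.uint8);print(l,round(d["conf"],2),np.round(d["pixel"]),m.sum(),unproj(c,d["pixel"],0).round(3))
            except Exception as e: print(l,e)
E
```

```text
0.0 [ 0.2193449  -0.58485987  0.23874037] [[ 0.936  0.351 -0.001]
 [ 0.351 -0.936  0.001]
 [-0.    -0.001 -1.   ]] 0.017
top [0.49687878 0.15187347 1.06822621] 561.729727857908
reagent_bottle_mid 0.97 [365. 353.] 618 [0.418 0.069 0.   ]
dropper_bottle_mid 0.61 [422. 277.] 199 [ 0.561 -0.039  0.   ]
spent_battery_mid 0.68 [318. 286.] 199 [0.542 0.16  0.   ]
spent_battery_mid 0.58 [340. 150.] 194 [0.808 0.119 0.   ]
petri_mid 0.65 [308. 350.] 889 [0.423 0.176 0.   ]
large_bay 0.84 [234. 252.] 3524 [0.605 0.32  0.   ]
large_bay 0.39 [317. 287.] 187 [0.539 0.161 0.   ]
small_bay 0.74 [234. 253.] 3475 [0.603 0.32  0.   ]
bin_floor 0.7 [379. 208.] 4240 [0.692 0.043 0.   ]
tray_floor 0.94 [222. 349.] 3017 [0.423 0.338 0.   ]
scene [0.18893182 0.51589354 0.74705549] 533.152748160431
wrist [ 0.28501244 -0.5607544   0.3850235 ] 380.5042492785526
```

Run:
```python
import cv2
a=cv2.imread("pics/top0.png")[110:410,160:500];cv2.imwrite("pics/top0c.png",cv2.resize(a,(680,600),interpolation=cv2.INTER_CUBIC))
```

```text
(no output)
```

View pics/top0c.png

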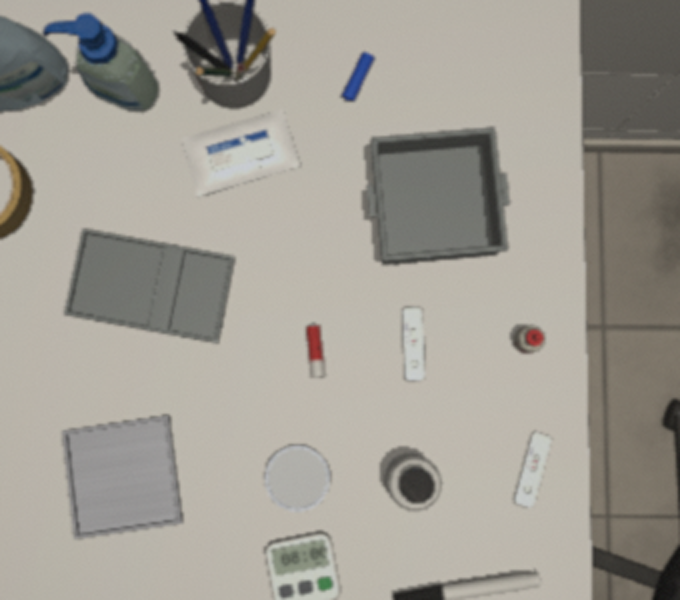

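View pics/scene0.png

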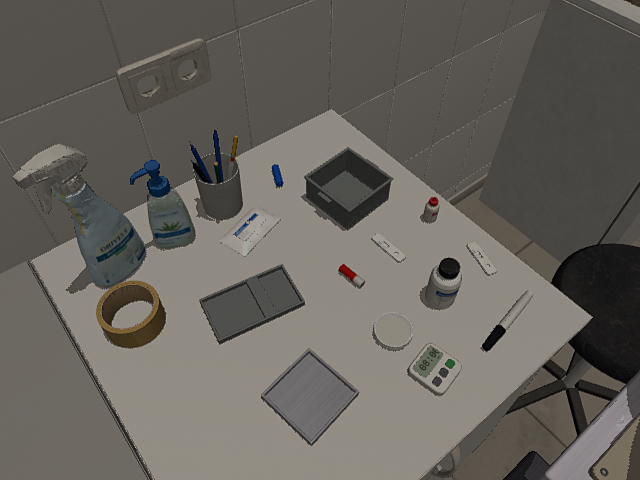

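The picture shows these (full-image pixels in the top view):
- **Red/white battery:** (318,285). Its blue look-alike is at (339,148).
- **Cassettes:** (366,281) and (426,344). The sachet at (281,186), the marker at (393,402) and the timer at (311,393) could be mistaken for cassettes.
- **Bottles:** the large one is at (367,352) and the small one, with a red cap, at (425,279). The pump and spray bottles at upper left are distractors.
- **Containers:** the caddy is at (235,252), with its large bay on the left. The bin is at (379,208) and the tray at (221,348).

```bash
cat > m.py <<'E'
from h import *
c=read_camera("top");sc=read_camera("scene");img=c["color"]
def best(cam,l,near=None):
    D=trace(cam,l)
    if near is not None: D=[d for d in D if np.hypot(*(np.array(d["pixel"])-near))<15]
    return D[0]["pixels"].astype(np.uint8) if D else None
def rect(m,z):
    k=np.argwhere(m)[:,::-1].astype(float)
    W=np.array([unproj(c,p,z)[:2] for p in k]).astype(np.float32)
    (cx,cy),(a,b),ang=cv2.minAreaRect(W);
    if a<b: a,b,ang=b,a,ang+90
    return np.array([cx,cy]),a,b,ang   # ang: long axis dir, deg in world
res={}
for l,z in(("large_bay",.012),("tray_floor",.012),("bin_floor",.057)):
    m=best("top",l);r=rect(m,z);res[l]=r;print(l,r)
# whites
hsv=cv2.cvtColor(img,cv2.COLOR_RGB2HSV)
def blob(cx,cy,f,r=24):
    sub=np.zeros(img.shape[:2],np.uint8);sub[cy-r:cy+r,cx-r:cx+r]=1
    m=(f&(sub>0)).astype(np.uint8);n,L,S,_=cv2.connectedComponentsWithStats(m)
    i=1+np.argmax(S[1:,4]);return (L==i).astype(np.uint8)
print("bg",hsv[300,340],"cas",hsv[275,366],hsv[345,426])
for n,(x,y) in(("A",(366,281)),("B",(426,344))):
    bgv=np.median(hsv[y-24:y+24,x-24:x+24,2]);
    m=blob(x,y,hsv[:,:,2]>bgv+12);r=rect(m,.005);res[n]=r;print(n,r)
m=best("top","spent_battery_mid",(318,286));r=rect(m,.010);res["bat"]=r;print("bat",r)
m=best("top","petri_mid");print("petri",rect(m,.013))
red=blob(425,279,(hsv[:,:,1]>130)&((hsv[:,:,0]<10)|(hsv[:,:,0]>170)),14)
k=np.argwhere(red)[:,::-1].mean(0);print("redcap",k,unproj(c,k,.050))
blk=blob(367,352,hsv[:,:,2]<70,14);k=np.argwhere(blk)[:,::-1].mean(0);print("blackcap",k,unproj(c,k,.092),blk.sum())
# triangulate bottles in scene
for l in("reagent_bottle_mid","dropper_bottle_mid"):
    m=best("scene",l)
    if m is not None:
        k=np.argwhere(m)[:,::-1]; print(l,"scene bbox",k.min(0),k.max(0),unproj(sc,k.mean(0),.046 if l[0]=="r" else .0285))
E
python3 m.py
```

```text
large_bay (array([0.60325766, 0.31704709]), 0.1493939459323883, 0.0845198705792427, 80.05860900878906)
tray_floor (array([0.42528224, 0.3373313 ]), 0.10247242450714111, 0.1010206788778305, 8.49506950378418)
bin_floor (array([0.68353146, 0.04858372]), 0.12769033014774323, 0.11965712904930115, 95.4365930557251)
bg [ 19  21 191] cas [ 37  12 186] [ 30   9 173]
A (array([0.56868052, 0.06779153]), 0.0274506863206625, 0.012012866325676441, 5.128897666931152)
B (array([ 0.46370506, -0.04710298]), 0.005056190770119429, 0.0024559558369219303, 116.56675148010254)
bat (array([0.54293072, 0.16028178]), 0.049234554171562195, 0.015357018448412418, 6.931844711303711)
petri (array([0.42594814, 0.1753221 ]), 0.059854187071323395, 0.05730513110756874, 0.579429030418396)
redcap [426.65957447 278.27659574] [ 0.55537014 -0.037775    0.05      ]
blackcap [367.66346154 351.97596154] [0.4263459  0.07251504 0.092     ] 208
reagent_bottle_mid scene bbox [425 258] [460 310] [0.42184553 0.07648099 0.046     ]
dropper_bottle_mid scene bbox [423 197] [439 222] [ 0.55037151 -0.03232245  0.0285    ]
```

```bash
cat > m2.py <<'E'
from h import *
c=read_camera("top");img=c["color"];hsv=cv2.cvtColor(img,cv2.COLOR_RGB2HSV).astype(int)
out=cv2.resize(img[260:380,310:450,::-1],None,fx=5,fy=5,interpolation=cv2.INTER_CUBIC)
def draw(P,col):
    p=np.array([(proj(c,q)-[309.5,259.5])*5-.5 for q in P]).round().astype(np.int32);cv2.polylines(out,[p],True,col,1)
def fitrect(x,y):
    r=24;s=hsv[y-r:y+r,x-r:x+r,1];bg=np.median(s);m=(s<bg-6).astype(np.uint8)
    m=cv2.morphologyEx(m,cv2.MORPH_CLOSE,np.ones((3,3)));n,L,S,_=cv2.connectedComponentsWithStats(m);i=1+np.argmax(S[1:,4])
    k=np.argwhere(L==i)[:,::-1]+[x-r,y-r];W=np.array([unproj(c,p,.005)[:2] for p in k])
    (cx,cy),(a,b),g=cv2.minAreaRect(W.astype(np.float32)*1000)
    if a<b:a,b,g=b,a,g+90
    return np.array([cx,cy])/1000,a,b,g
for n,xy in(("A",(366,281)),("B",(426,344))):
    p,a,b,g=fitrect(*xy);print(n,p.round(4),a,b,g)
    u=np.array([np.cos(np.radians(g)),np.sin(np.radians(g))]);v=np.array([-u[1],u[0]])
    draw([[*(p+.035*i*u+.01*j*v),.005] for i,j in((1,1),(1,-1),(-1,-1),(-1,1))],(0,0,255))
p=np.array([.543,.1603]);g=np.radians(6.9);u=np.array([np.cos(g),np.sin(g)]);v=np.array([-u[1],u[0]])
draw([[*(p+.025*i*u+.008*j*v),.008] for i,j in((1,1),(1,-1),(-1,-1),(-1,1))],(0,255,0))
def circ(x,y,z,r,col):draw([[x+r*np.cos(t),y+r*np.sin(t),z] for t in np.linspace(0,6.28,40)],col)
for z in(0,.06):circ(.4263,.0725,z,.024,(255,0,0))
for z in(0,.042):circ(.5554,-.0378,z,.0125,(255,0,0))
cv2.imwrite("pics/ov.png",out)
E
python3 m2.py
```

```text
A [0.55  0.068] 68.20287322998047 19.617841720581055 2.401366949081421
B [ 0.4348 -0.0428] 69.06336212158203 19.323556900024414 163.5560760498047
```

View pics/ov.png

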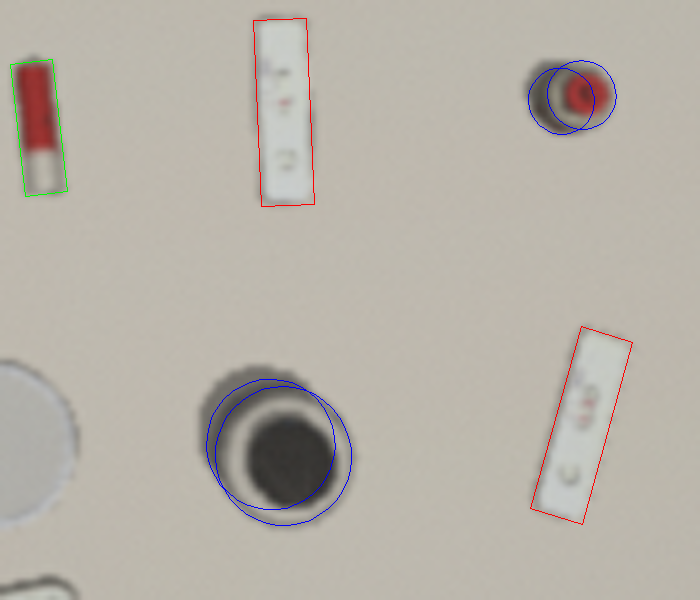

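The overlay fits. The battery, green outline at (318,285), is the red/white one, cassette A is at (366,282) and B at (426,345), and both bottles line up.

```bash
python3 -m inch '[[0,0,0,6.87],[0,0,0,6.87],[0,0,0,6.87],[34.5,-20,0,0],[34.5,-20,0,0],[34.5,-20,0,0],[34.5,-20,0,0],[34.5,-20,0,0],[34.5,-20,0,0],[0,-34,0,0],[0,-34,0,0],[0,-34,0,0],[0,-34,0,0],[0,-34,0,0],[0,-34,0,0],[0,-34,0,0],[0,-34,0,0]]' 80
python3 -m inch '[[0,-34,0,0],[0,-34,0,0],[0,-34,0,0],[0,-34,0,0],[0,-34,0,0],[0,-34,0,0],[0,-34,0,0],[0,0,0,0],[0,0,0,0]]'
python3 - <<'E'
from h import *
p,M=tool();print(p,M.round(3))
print("to bottle tool mm",M.T@(np.array([.4263,.0725,.06])-p)*1000)
c=read_camera("wrist");save(c,"w1")
for z in(0,.06):
  print(proj(c,[.4263,.0725,z]))
for d in trace("wrist","reagent_bottle_mid"):print(d["conf"],d["pixel"],d["pixels"].sum(),unproj(c,d["pixel"],.09))
E
```

```text
t: 2.52
ee_pos: [0.4266, -0.1918, 0.2397]
orientation: [0.0, 1.0, -0.0, 0.0]
ft_force: [-0.2, 0.8, 0.4]
width: 0.919
grip_force: 0.0
t: 3.27
ee_pos: [0.427, 0.0461, 0.2398]
orientation: [0.0, 1.0, 0.001, 0.0]
ft_force: [0.6, -0.4, 0.3]
width: 0.917
grip_force: 0.0
[0.42699906 0.04610507 0.2397795 ] [[ 1.     0.003  0.001]
 [ 0.003 -1.    -0.   ]
 [ 0.001  0.    -1.   ]]
to bottle tool mm [ -0.73771461 -26.46561579 179.76895278]
[291.87473898 205.1994356 ]
[287.41246524 217.58733258]
0.61 [52.5, 30.1] 6569 [0.5670877 0.2329449 0.09     ]
0.57 [291.7, 212.9] 2677 [0.43660548 0.06664379 0.09      ]
```

View pics/w1.png

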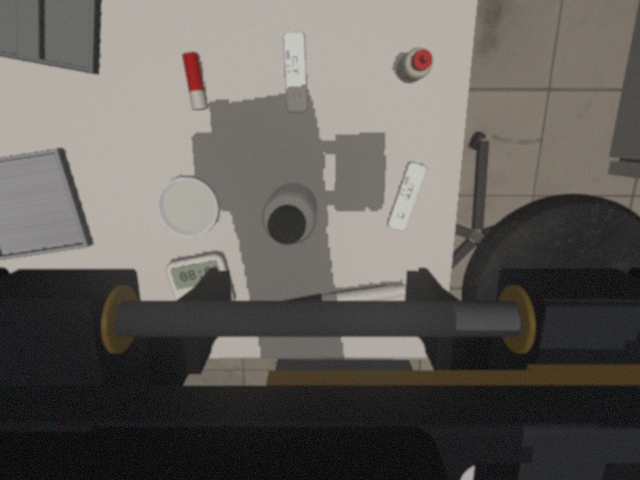

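The wrist view shows the black cap at (287,224), within about 2 mm of where I estimated it. I'll grasp it there.

```bash
python3 -m inch '[[-0.4,-12.6,0,0],[-0.4,-12.6,0,0],[0,0,25,0],[0,0,25,0],[0,0,25,0],[0,0,25,0],[0,0,25,0],[0,0,25,0],[0,0,20,0],[0,0,10,0],[0,0,0,0],[0,0,0,0]]' 80
python3 -m inch '[[0,0,0,0],[0,0,0,0],[0,0,0,0],[0,0,0,0],[0,0,0,0],[0,0,0,0],[0,0,0,0],[0,0,0,0],[0,0,0,0],[0,0,0,0]]' 40 20
```

```text
t: 4.37
ee_pos: [0.4265, 0.0692, 0.0598]
orientation: [-0.0, 1.0, -0.001, -0.0]
ft_force: [0.4, -0.7, -0.4]
width: 0.921
grip_force: 0.0
t: 5.2
ee_pos: [0.4265, 0.0699, 0.0598]
orientation: [0.0, 1.0, -0.0, 0.0]
ft_force: [-0.1, 0.1, 4.4]
width: 0.543
grip_force: 20.0
```

```bash
python3 -m inch '[[0,0,-8,0],[0,0,-20,0],[0,0,-20,0],[0,0,-20,0],[0,0,-10,0],[6,-9,-4,0],[12,-19,0,0],[15,-23,0,0],[15,-23,0,0],[15,-23,0,0],[15,-23,0,0],[15,-23,0,0],[15,-23,0,0],[15,-23,0,0],[15,-23,0,0],[15,-23,0,0],[15,-23,0,0],[11,-18,0,0],[4,-6,0,0],[0,0,0,0]]'
python3 - <<'E'
from h import *
p,M=tool();print(p,M.round(3),ctrl.get_state()["width"])
print("to bay",M.T@(np.array([.6088,.3486,.0645])-p)*1000)
c=read_camera("wrist");save(c,"w2");c=read_camera("top")
y=np.array([.172,.985]);x=np.array([.985,-.172]);
E
```

```text
t: 6.87
ee_pos: [0.609, 0.3532, 0.1404]
orientation: [-0.0, 1.0, 0.0, -0.001]
ft_force: [-0.8, 0.1, -0.9]
width: 0.546
grip_force: 20.0
[0.60903203 0.35316997 0.14036713] [[ 1.     0.001 -0.002]
 [ 0.001 -1.     0.   ]
 [-0.002 -0.    -1.   ]] 0.5462596408852637
to bay [-0.10133816  4.59483638 75.8659165 ]
```

View pics/w2.png

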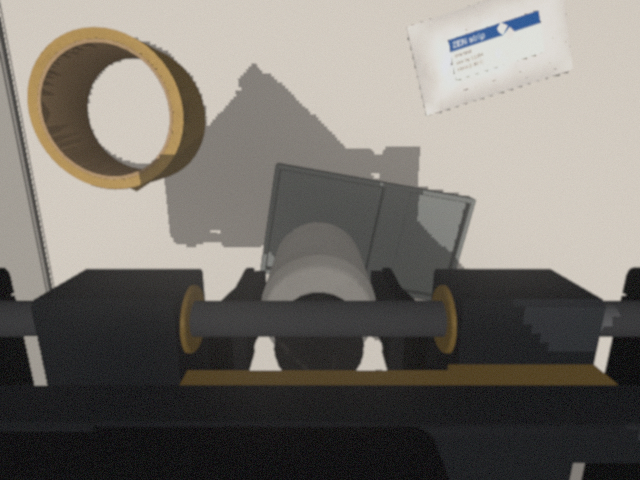

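The bottle hangs over the large bay. Next I'll check the caddy's far corners, seen at (277,164) and (475,200), against my estimate.

Run:
```python
from h import *
c=read_camera("wrist")
for px in((277,164),(475,200),(383,182)):print(unproj(c,px,.012).round(4))
print(.6033+.0414+.0127,.317-.0072+.0729,"|",.6033+.0414-.0127,.317-.0072-.0729)
```

```text
[0.6584 0.3796 0.012 ]
[0.6324 0.236  0.012 ]
[0.6455 0.3036 0.012 ]
0.6574 0.38270000000000004 | 0.6319999999999999 0.2369
```

```bash
python3 -m inch '[[0,3,0,0],[0,3,8,0],[0,0,14,0],[0,0,14,0],[0,0,14,0],[0,0,10,0],[0,0,6,0],[0,0,4,0],[0,0,3,0],[0,0,2,0],[0,0,0.7,0],[0,0,0,0],[0,0,0,0]]'
python3 -m inch '[[0,0,0,0],[0,0,0,0],[0,0,0,0],[0,0,0,0],[0,0,0,0],[0,0,0,0]]' 70
python3 -m inch '[[0,0,-8,0],[0,0,-20,0],[0,0,-30,0],[0,0,-30,0],[0,0,-30,0],[0,0,0,0],[0,0,0,0]]' 70
```

```text
t: 8.1
ee_pos: [0.6098, 0.3458, 0.0663]
orientation: [-0.0, 1.0, -0.0, 0.0]
ft_force: [0.4, -0.6, -1.6]
width: 0.546
grip_force: 20.0
t: 8.6
ee_pos: [0.6096, 0.3456, 0.0659]
orientation: [0.0, 1.0, -0.0, 0.0]
ft_force: [0.3, -0.5, -0.1]
width: 0.793
grip_force: 0.0
t: 9.18
ee_pos: [0.6103, 0.3464, 0.1868]
orientation: [-0.001, 1.0, -0.0, 0.002]
ft_force: [-0.2, -0.7, -0.9]
width: 0.801
grip_force: 0.0
```

```bash
python3 -m inch '[[-2,12,0,0],[-4,28,0,0],[-4,28,0,0],[-4,28,0,0],[-4,28,0,0],[-4,28,0,0],[-4,28,0,0],[-4,28,0,0],[-4,28,0,0],[-4,28,0,0],[-4,28,0,0],[-4,28,0,0],[-4,28,0,0],[-4,28,0,0],[-4,28,0,0],[0,0,0,0]]' 70
python3 - <<'E'
from h import *
c=read_camera("top");save(c,"t3");p,M=tool();print(p,M.round(3))
print("small",M.T@(np.array([.555,-.0372,.034])-p)*1000)
ws=read_camera("scene")
for n in("reagent_bottle_mid","dropper_bottle_mid"):
    for d in trace("scene",n):
        k=np.argwhere(d["pixels"])[:,::-1];print(n,d["conf"],k.min(0),k.max(0))
for z in (.004,.096):print(proj(ws,[.6085,.3475,z]))
for d in trace("top","reagent_bottle_mid"):print(d["conf"],d["pixel"],unproj(c,d["pixel"],.08))
E
```

```text
t: 10.52
ee_pos: [0.549, -0.0662, 0.1823]
orientation: [0.001, 1.0, -0.005, -0.002]
ft_force: [-0.1, -0.5, -0.2]
width: 0.805
grip_force: 0.0
[ 0.54945676 -0.06295532  0.18246174] [[ 1.    -0.008 -0.003]
 [-0.008 -1.    -0.001]
 [-0.003  0.001 -1.   ]]
small [  5.73545242 -25.99836411 148.41206392]
reagent_bottle_mid 0.89 [216 270] [250 322]
dropper_bottle_mid 0.62 [423 198] [439 222]
dropper_bottle_mid 0.62 [306 148] [390 228]
[234.93550816 309.33271338]
[227.64112557 277.20721095]
0.9 [216.0, 248.7] [0.60218112 0.33971082 0.08      ]
0.49 [377.9, 207.9] [0.67832828 0.05306368 0.08      ]
```

```bash
python3 -m inch '[[3,-13,0,0],[3,-13,0,0],[0,0,0,0],[0,0,0,0]]' 60
python3 -m inch '[[0,0,15,0],[0,0,25,0],[0,0,25,0],[0,0,25,0],[0,0,20,0],[0,0,15,0],[0,0,0,0],[0,0,0,0],[0,0,0,0]]'
```

```text
t: 11.1
ee_pos: [0.5571, -0.0308, 0.1837]
orientation: [-0.0, 1.0, 0.001, -0.0]
ft_force: [-0.0, -1.3, 0.4]
width: 0.699
grip_force: 0.0
t: 11.85
ee_pos: [0.5578, -0.0325, 0.0599]
orientation: [0.0, 1.0, -0.001, 0.001]
ft_force: [-0.5, 0.4, 1.1]
width: 0.691
grip_force: 0.0
```

```bash
python3 -m inch '[[-2.5,4.5,0,0],[0,0,10,0],[0,0,10,0],[0,0,6,0],[0,0,0,0],[0,0,0,0],[0,0,0,0]]'
python3 -m inch '[[0,0,0,0],[0,0,0,0],[0,0,0,0],[0,0,0,0],[0,0,0,0],[0,0,0,0],[0,0,0,0],[0,0,0,0],[0,0,0,0],[0,0,0,0]]' 15 12
```

```text
t: 12.43
ee_pos: [0.5548, -0.0366, 0.0329]
orientation: [-0.0, 1.0, -0.0, 0.0]
ft_force: [-0.6, 0.6, -1.3]
width: 0.692
grip_force: 0.0
t: 13.27
ee_pos: [0.5547, -0.0369, 0.0329]
orientation: [0.0, 1.0, -0.0, 0.0]
ft_force: [-0.4, -0.7, 1.6]
width: 0.282
grip_force: 12.0
```

```bash
python3 -m inch '[[0,0,-6,0],[0,0,-15,0],[0,0,-20,0],[0,0,-25,0],[0,0,-25,0],[0,0,-20,0],[0,0,-10,0],[0,0,0,-6],[0,0,0,-6],[0,0,0,-6],[0,0,0,-6],[0,0,0,-6],[0,0,0,-6],[0,0,0,-6],[0,0,0,-6],[0,0,0,-6],[0,0,0,-6],[0,0,0,-6],[0,0,0,-6],[0,0,0,-6]]'
python3 -m inch '[[0,0,0,-2],[0,0,0,0]]'
python3 - <<'E'
from h import *
p,M=tool();print(p,M.round(3),ctrl.get_state()["q"])
print(M.T@(np.array([.595,.2685,.15])-p)*1000)
E
```

```text
t: 14.93
ee_pos: [0.5544, -0.0368, 0.1534]
orientation: [-0.0, 0.776, 0.631, -0.0]
ft_force: [0.5, 0.2, -0.7]
width: 0.283
grip_force: 12.0
t: 15.1
ee_pos: [0.5544, -0.0369, 0.1534]
orientation: [-0.0, 0.766, 0.643, -0.0]
ft_force: [-0.7, 0.9, -0.1]
width: 0.282
grip_force: 12.0
[ 0.55437142 -0.03685836  0.15339366] [[ 0.173  0.985 -0.001]
 [ 0.985 -0.173  0.   ]
 [ 0.    -0.001 -1.   ]] [ 0.68086786  0.36057416 -0.83219188  1.72066364  0.28477433  1.18757379
 -0.40109691]
[307.78461043 -12.75869192   3.43151238]
```

```bash
python3 -m inch '[[10,0,0,0],[24,-1,0,0],[24,-1,0,0],[24,-1,0,0],[24,-1,0,0],[24,-1,0,0],[24,-1,0,0],[24,-1,0,0],[24,-1,0,0],[24,-1,0,0],[24,-1,0,0],[24,-1,0,0],[24,-1,0,0],[10,-1,0,0],[0,0,0,0],[0,0,0,0],[0,0,0,0]]'
python3 - <<'E'
from h import *
p,M=tool();print(p,M.round(3))
print(M.T@(np.array([.595,.2685,.0375])-p)*1000)
c=read_camera("wrist");save(c,"w4")
E
```

```text
t: 16.52
ee_pos: [0.5959, 0.2673, 0.1536]
orientation: [0.0, 0.767, 0.642, -0.0]
ft_force: [0.3, 0.6, 0.0]
width: 0.281
grip_force: 12.0
[0.59593955 0.26726557 0.15362249] [[ 0.176  0.984  0.   ]
 [ 0.984 -0.176 -0.001]
 [-0.001  0.    -1.   ]]
[  1.1828705   -1.17025508 116.12093569]
```

View pics/w4.png

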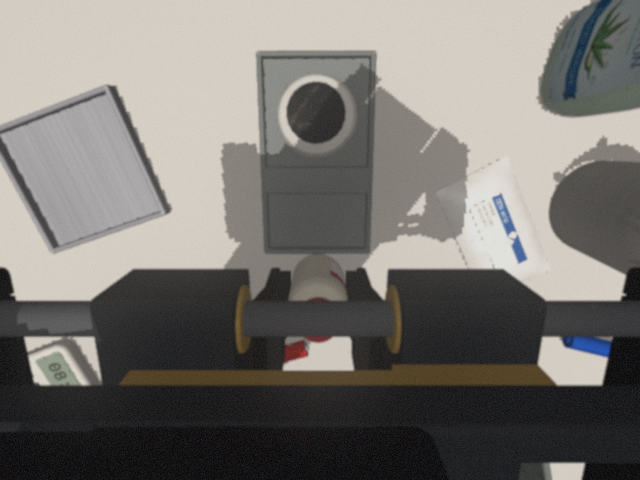

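The large bottle stands in the large bay at (317,112), and the caddy's rim corners are at (258,52), (375,52), (370,252) and (264,252). I'll use those to check where the small bay is.

Run:
```python
from h import *
c=read_camera("wrist");P=np.array([unproj(c,p,.012)[:2] for p in((258,52),(375,52),(370,252),(264,252))])
print(P.round(4));ctr=P.mean(0);y=(P[0]+P[1]-P[2]-P[3]);y/=np.linalg.norm(y);print(ctr,y,np.linalg.norm(P[0]-P[1]),np.linalg.norm(P[1]-P[2]))
s=ctr-.048*y;print("small",s,"large",ctr+.032*y)
```

```text
[[0.578  0.3961]
 [0.6578 0.3818]
 [0.6338 0.2386]
 [0.5513 0.2535]]
[0.60519959 0.31751193] [0.17477116 0.98460908] 0.0810536108239997 0.1452060120564569
small [0.59681057 0.2702507 ] large [0.61079227 0.34901942]
```

```bash
python3 -m inch '[[2,0,10,0],[0,0,20,0],[0,0,20,0],[0,0,20,0],[0,0,18,0],[0,0,12,0],[0,0,6,0],[0,0,5,0],[0,0,3,0],[0,0,1,0],[0,0,0,0],[0,0,0,0]]'
python3 -m inch '[[0,0,0,0],[0,0,0,0],[0,0,0,0],[0,0,0,0],[0,0,0,0],[0,0,0,0]]' 45
python3 -m inch '[[0,0,-8,0],[0,0,-20,0],[0,0,-30,0],[0,0,-30,0],[0,0,-30,0],[0,0,0,0],[0,0,0,0]]'
```

```text
t: 17.62
ee_pos: [0.5964, 0.2709, 0.0396]
orientation: [0.0, 0.766, 0.642, 0.001]
ft_force: [0.0, -0.2, 0.0]
width: 0.283
grip_force: 12.0
t: 18.12
ee_pos: [0.596, 0.2707, 0.0389]
orientation: [0.0, 0.766, 0.642, 0.0]
ft_force: [-0.7, -0.3, -1.0]
width: 0.51
grip_force: 0.0
t: 18.7
ee_pos: [0.5968, 0.2714, 0.1594]
orientation: [0.001, 0.766, 0.642, 0.002]
ft_force: [-0.1, -0.4, -0.6]
width: 0.515
grip_force: 0.0
```

```bash
python3 -m inch '[[-17,-4.8,0,0],[-17,-4.8,0,0],[-17,-4.8,0,0],[-17,-4.8,0,0],[-17,-4.8,0,0],[-17,-4.8,0,0],[-17,-4.8,0,0],[0,0,0,6.6],[0,0,0,6.6],[0,0,0,6.6],[0,0,0,6.6],[0,0,0,6.6],[0,0,0,6.6],[0,0,0,6.6],[0,0,0,6.6],[0,0,0,6.6],[0,0,0,6.6],[0,0,0,7],[0,0,0,0],[0,0,0,0]]' 45
python3 - <<'E'
from h import *
p,M=tool();print(p,M.round(3),np.degrees(np.arctan2(M[1,0],M[0,0])))
print(M.T@(np.array([.543,.1603,.02])-p)*1000)
c=read_camera("top")
for d in trace("top","dropper_bottle_mid")[:2]+trace("top","reagent_bottle_mid")[:2]:print(d["conf"],d["pixel"],unproj(c,d["pixel"],.05))
E
```

```text
t: 20.37
ee_pos: [0.5417, 0.1592, 0.1562]
orientation: [0.0, 0.998, 0.063, -0.001]
ft_force: [-0.4, 0.1, -1.0]
width: 0.522
grip_force: 0.0
[0.54171161 0.15924137 0.15616264] [[ 0.992  0.125 -0.001]
 [ 0.125 -0.992 -0.001]
 [-0.001  0.    -1.   ]] 7.175827073024103
[  1.56057322  -0.94633214 136.16062218]
0.65 [215.4, 248.3] [0.60610002 0.34653241 0.05      ]
```

```bash
python3 -m inch '[[1.5,-1,15,0],[0,0,25,0],[0,0,25,0],[0,0,25,0],[0,0,20,0],[0,0,12,0],[0,0,8,0],[0,0,4,0],[0,0,0,0],[0,0,0,0]]'
python3 -m inch '[[0,0,0,0],[0,0,0,0],[0,0,0,0],[0,0,0,0],[0,0,0,0],[0,0,0,0],[0,0,0,0],[0,0,0,0]]' 8 15
```

```text
t: 21.35
ee_pos: [0.5441, 0.1608, 0.0237]
orientation: [-0.0, 0.998, 0.061, 0.001]
ft_force: [0.2, -0.1, 0.8]
width: 0.515
grip_force: 0.0
t: 22.02
ee_pos: [0.5437, 0.1605, 0.023]
orientation: [0.0, 0.998, 0.061, 0.0]
ft_force: [-1.0, -0.1, 2.4]
width: 0.187
grip_force: 15.0
```

```bash
python3 -m inch '[[0,0,-10,0],[0,0,-25,0],[0,0,-25,0],[0,0,-25,0],[0,0,-15,0],[-5,-10,0,0],[-10,-20,0,0],[-10,-20,0,0],[-10,-20,0,0],[-10,-20,0,0],[-10,-20,0,0],[-10,-20,0,0],[-10,-20,0,0],[-10,-20,0,0],[-8,-15,0,0],[-3,-5,0,0],[0,0,0,0],[0,0,0,0]]'
python3 - <<'E'
from h import *
p,M=tool();print(p,ctrl.get_state()["width"])
print(M.T@(np.array([.425,.337,.0275])-p)*1000)
E
```

```text
t: 23.52
ee_pos: [0.4255, 0.3369, 0.1226]
orientation: [0.0, 0.998, 0.061, -0.0]
ft_force: [0.4, 0.1, -0.2]
width: 0.186
grip_force: 15.0
[0.42545381 0.33692604 0.12262643] 0.1861234973769546
[-0.42650249 -0.19427586 95.126383  ]
```

```bash
python3 -m inch '[[0,0,12,0],[0,0,22,0],[0,0,22,0],[0,0,18,0],[0,0,10,0],[0,0,6,0],[0,0,3,0],[0,0,1.5,0],[0,0,0,0],[0,0,0,0]]'
python3 -m inch '[[0,0,0,0],[0,0,0,0],[0,0,0,0],[0,0,0,0],[0,0,0,0]]' 36
python3 -m inch '[[0,0,-10,0],[0,0,-25,0],[0,0,-30,0],[0,0,-30,0],[0,0,-25,0],[10,20,0,0],[10,30,0,0],[10,30,0,0],[10,30,0,0],[10,30,0,0],[10,30,0,0],[10,30,0,0],[10,30,0,0],[10,20,0,0],[0,0,0,4.8],[0,0,0,0],[0,0,0,0]]' 40
python3 - <<'E'
from h import *
p,M=tool();print(p,np.degrees(np.arctan2(M[1,0],M[0,0])))
print(M.T@(np.array([.55,.068,.018])-p)*1000)
c=read_camera("wrist");save(c,"w5")
c=read_camera("top")
for d in trace("top","spent_battery_mid"):print(d["conf"],d["pixel"],unproj(c,d["pixel"],.012))
E
```

```text
t: 24.35
ee_pos: [0.4257, 0.3378, 0.0291]
orientation: [-0.0, 0.998, 0.061, 0.001]
ft_force: [0.6, -0.1, 0.0]
width: 0.184
grip_force: 15.0
t: 24.77
ee_pos: [0.4253, 0.3375, 0.0284]
orientation: [0.0, 0.998, 0.061, 0.0]
ft_force: [0.6, 0.1, 0.1]
width: 0.396
grip_force: 0.0
t: 26.18
ee_pos: [0.5446, 0.101, 0.1489]
orientation: [-0.0, 1.0, 0.02, 0.0]
ft_force: [-0.3, 0.3, -0.6]
width: 0.46
grip_force: 0.0
[0.54460187 0.10095131 0.14889783] 2.29129772065249
[  4.04212347  33.19604593 130.88489442]
0.46 [219.8, 350.2] [0.42102898 0.33909433 0.012     ]
0.45 [335.9, 149.1] [0.80559362 0.12720324 0.012     ]
```

View pics/w5.png

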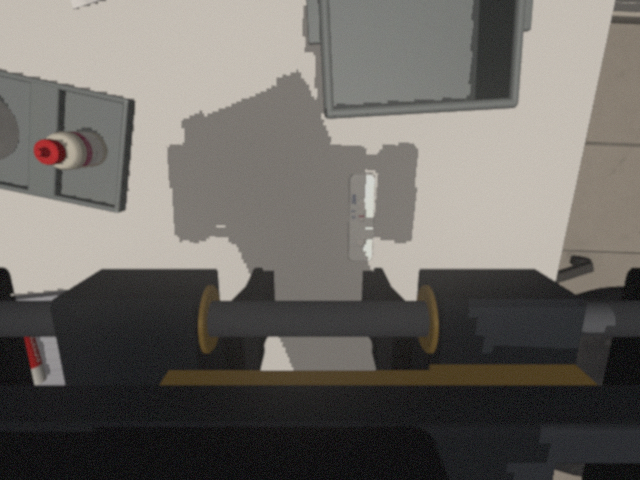

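The wrist view shows the small bottle upright in its bay at (65,150), the battery in the tray, cassette A at (362,217), and the bin's near corners at (325,112) and (518,103).

```bash
python3 - <<'E'
from h import *
c=read_camera("wrist")
for p in((325,114),(519,104)):print(unproj(c,p,.057).round(4))
print(unproj(c,(362,217),.005))
t=read_camera("top")
# bin rim corners from top crop (372,137),(494,128),(505,249),(381,263) /2 + (160,110)
P=[unproj(t,(160+x/2,110+y/2),.057)[:2] for x,y in((372,137),(494,128),(506,249),(382,263))];print(np.round(P,4),np.mean(P,0))
E
python3 -m inch '[[2,16,0,0],[2,17,0,0],[0,0,15,0],[0,0,25,0],[0,0,25,0],[0,0,20,0],[0,0,15,0],[0,0,0,0],[0,0,0,0],[0,0,0,0]]' 40
```

```text
[0.626  0.1004 0.057 ]
[ 0.6364 -0.014   0.057 ]
[0.5534406  0.06734384 0.005     ]
[[ 0.7369  0.1093]
 [ 0.7465 -0.003 ]
 [ 0.6341 -0.0128]
 [ 0.6202  0.0997]] [0.68443719 0.04829085]
t: 27.27
ee_pos: [0.5507, 0.0679, 0.0495]
orientation: [-0.0, 1.0, 0.019, 0.001]
ft_force: [0.6, -0.0, 0.5]
width: 0.457
grip_force: 0.0
```

```bash
python3 -m inch '[[1,0,10,0],[0,0,10,0],[0,0,6,0],[0,0,4,0],[0,0,1,0],[0,0,0,0],[0,0,0,0]]' 40
python3 -m inch '[[0,0,0,0],[0,0,0,0],[0,0,0,0],[0,0,0,0],[0,0,0,0],[0,0,0,0],[0,0,0,0]]' 10 12
python3 -m inch '[[0,0,-10,0],[0,0,-20,0],[0,0,-25,0],[0,0,-25,0],[0,0,-20,0],[0,0,-10,0],[0,0,0,0]]'
```

```text
t: 27.85
ee_pos: [0.5505, 0.0673, 0.0175]
orientation: [0.0, 1.0, 0.019, -0.001]
ft_force: [-5.3, -2.0, 9.3]
width: 0.458
grip_force: 4.4
t: 28.43
ee_pos: [0.5514, 0.0675, 0.0175]
orientation: [-0.0, 1.0, 0.019, 0.0]
ft_force: [1.2, 0.5, 3.4]
width: 0.212
grip_force: 12.5
t: 29.02
ee_pos: [0.552, 0.0676, 0.1296]
orientation: [0.0, 1.0, 0.019, 0.002]
ft_force: [0.5, 0.0, -1.1]
width: 0.213
grip_force: 12.0
```

```bash
python3 -m inch '[[8,1,0,0],[20,4,0,0],[20,4,0,0],[20,4,0,0],[20,4,0,0],[20,4,0,0],[17,3,0,0],[8,1,0,0],[0,0,0,0],[0,0,10,0],[0,0,20,0],[0,0,20,0],[0,0,16,0],[0,0,9,0],[0,0,4,0],[0,0,0,0],[0,0,0,0]]'
python3 -m inch '[[0,0,0,0],[0,0,0,0],[0,0,0,0],[0,0,0,0],[0,0,0,0]]' 36
python3 -m inch '[[0,0,-10,0],[0,0,-25,0],[0,0,-25,0],[0,0,-25,0],[0,0,-20,0],[0,0,0,0],[0,0,0,0]]' 40
python3 - <<'E'
from h import *
p,M=tool();print(p)
print(M.T@(np.array([.436,-.0430,.018])-p)*1000)
E
```

```text
t: 30.43
ee_pos: [0.685, 0.0477, 0.049]
orientation: [-0.0, 1.0, 0.019, 0.0]
ft_force: [-0.6, -0.1, 0.2]
width: 0.213
grip_force: 12.0
t: 30.85
ee_pos: [0.685, 0.0475, 0.0487]
orientation: [0.0, 1.0, 0.019, 0.0]
ft_force: [0.7, 0.4, 0.2]
width: 0.402
grip_force: 0.0
t: 31.43
ee_pos: [0.6856, 0.0477, 0.1555]
orientation: [-0.0, 1.0, 0.019, 0.002]
ft_force: [-0.2, -0.9, -0.4]
width: 0.459
grip_force: 0.0
[0.68564363 0.04770776 0.1554578 ]
[-253.28921914   81.28513109  136.68133511]
```

```bash
python3 -m inch '[[-13,3,0,0],[-24,8,0,0],[-24,8,0,0],[-24,8,0,0],[-24,8,0,0],[-24,8,0,0],[-24,8,0,0],[-24,8,0,0],[-24,8,0,0],[-24,8,0,0],[-24,7,0,0],[0,0,0,6.2],[0,0,0,6.2],[0,0,0,6.2],[0,0,0,0],[0,0,0,0],[0,0,0,0]]' 40
python3 - <<'E'
from h import *
p,M=tool();print(p,np.degrees(np.arctan2(M[1,0],M[0,0])))
print(M.T@(np.array([.436,-.0430,.02])-p)*1000)
E
```

```text
t: 32.85
ee_pos: [0.4349, -0.0439, 0.153]
orientation: [-0.0, 0.99, -0.141, -0.0]
ft_force: [-0.3, -0.1, 0.6]
width: 0.461
grip_force: 0.0
[ 0.43486588 -0.04387708  0.15295336] -16.238024145847977
[  0.94917727  -1.16632522 132.95259044]
```

```bash
python3 -m inch '[[1,-1,15,0],[0,0,25,0],[0,0,25,0],[0,0,25,0],[0,0,20,0],[0,0,12,0],[0,0,8,0],[0,0,3,0],[0,0,0,0],[0,0,0,0]]' 40
python3 -m inch '[[0,0,0,0],[0,0,0,0],[0,0,0,0],[0,0,0,0],[0,0,0,0],[0,0,0,0],[0,0,0,0]]' 10 12
```

```text
t: 33.68
ee_pos: [0.4369, -0.0433, 0.0209]
orientation: [0.0, 0.99, -0.143, 0.0]
ft_force: [-0.5, 0.5, 0.4]
width: 0.456
grip_force: 0.0
t: 34.27
ee_pos: [0.4366, -0.0434, 0.0206]
orientation: [0.0, 0.99, -0.143, 0.0]
ft_force: [0.1, -0.9, 3.8]
width: 0.21
grip_force: 12.0
```

```bash
python3 -m inch '[[0,0,0,0],[0,0,0,0],[0,0,2.2,0],[0,0,0,0],[0,0,0,0]]' 30
python3 -m inch '[[0,0,0,0],[0,0,0,0],[0,0,0,0],[0,0,0,0],[0,0,0,0],[0,0,0,0],[0,0,0,0]]' 10 15
python3 -m inch '[[0,0,-10,0],[0,0,-20,0],[0,0,-25,0],[0,0,-25,0],[0,0,-20,0],[0,0,-10,0],[0,0,0,-6.2],[0,0,0,-6.2],[0,0,0,-6.2],[0,0,0,0],[0,0,0,0]]'
python3 - <<'E'
from h import *
p,M=tool();print(p)
print(M.T@(np.array([.686,.048,.055])-p)*1000)
E
```

```text
t: 34.68
ee_pos: [0.4361, -0.0432, 0.0179]
orientation: [-0.0, 0.99, -0.143, -0.0]
ft_force: [0.6, -0.1, -0.7]
width: 0.339
grip_force: 0.0
t: 35.27
ee_pos: [0.4364, -0.0433, 0.0182]
orientation: [0.0, 0.99, -0.143, 0.0]
ft_force: [-0.3, -0.4, 0.1]
width: 0.214
grip_force: 15.0
t: 36.18
ee_pos: [0.4362, -0.0433, 0.128]
orientation: [0.0, 1.0, 0.017, -0.0]
ft_force: [0.4, -0.2, -0.1]
width: 0.217
grip_force: 15.0
[ 0.43615519 -0.04327949  0.1280367 ]
[252.8384224  -82.71237318  72.9392284 ]
```

```bash
python3 -m inch '[[9,-2,0,0],[20,-7,0,0],[24,-8,0,0],[24,-8,0,0],[24,-8,0,0],[24,-8,0,0],[24,-8,0,0],[24,-8,0,0],[24,-8,0,0],[24,-8,0,0],[20,-6,0,0],[8,-2,0,0],[2,-1,0,0],[0,0,0,0],[0,0,0,0]]'
python3 -m inch '[[0,0,10,0],[0,0,20,0],[0,0,18,0],[0,0,14,0],[0,0,8,0],[0,0,2,0],[0,0,0,0],[0,0,0,0]]'
```

```text
t: 37.43
ee_pos: [0.6835, 0.0477, 0.1279]
orientation: [0.0, 1.0, 0.018, -0.0]
ft_force: [-0.6, -0.9, 0.3]
width: 0.213
grip_force: 15.0
t: 38.1
ee_pos: [0.6846, 0.0481, 0.057]
orientation: [-0.0, 1.0, 0.019, 0.001]
ft_force: [-0.2, 0.7, -0.0]
width: 0.214
grip_force: 15.0
```

```bash
python3 -m inch '[[0,0,0,0],[0,0,0,0],[0,0,0,0],[0,0,0,0],[0,0,0,0]]' 36
python3 -m inch '[[0,0,-10,0],[0,0,-25,0],[0,0,-30,0],[0,0,-30,0],[0,0,-30,0],[0,0,-20,0],[-20,30,0,0],[-20,30,0,0],[-20,30,0,0],[-20,30,0,0],[-20,30,0,0],[-20,30,0,0],[-20,30,0,0],[-20,30,0,0],[-15,20,0,0],[0,0,0,0],[0,0,0,0]]'
python3 - <<'E'
from h import *
c=read_camera("top");img=c["color"][:,:,::-1]
a=cv2.resize(img[110:410,160:500],(680,600),interpolation=cv2.INTER_CUBIC);cv2.imwrite("pics/end.png",a)
for d in trace("top","petri_mid"):print("petri",d["pixel"])
c=read_camera("scene");cv2.imwrite("pics/ends.png",cv2.resize(c["color"][130:430,190:450,::-1],(520,600),interpolation=cv2.INTER_CUBIC))
E
```

```text
t: 38.52
ee_pos: [0.6843, 0.0481, 0.0564]
orientation: [0.0, 1.0, 0.019, 0.0]
ft_force: [-0.8, 0.3, 0.5]
width: 0.405
grip_force: 0.0
t: 39.93
ee_pos: [0.5184, -0.2197, 0.202]
orientation: [0.0, 1.0, 0.017, 0.0]
ft_force: [1.1, 0.3, -0.4]
width: 0.409
grip_force: 0.0
petri [307.9, 351.4]
petri [241.8, 251.3]
```

View pics/end.png

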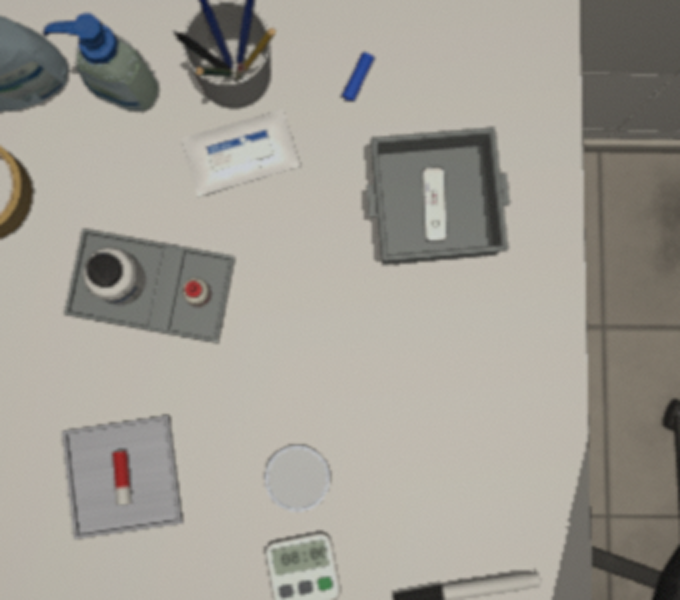

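View pics/ends.png

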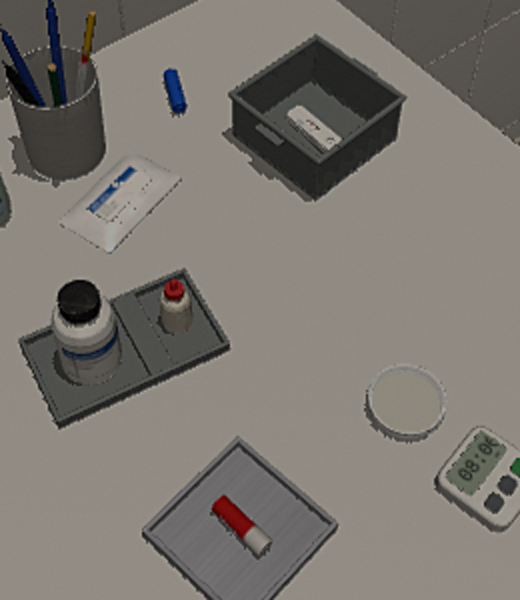

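The final views show both bottles upright in their bays, at top-crop (108,275) and (196,291), and the battery flat in the tray at (122,476). In the bin at (434,203) only one cassette shows; the other was released at the same spot and is on the bench nowhere, so they lie stacked. The petri dish is unmoved.

```bash
python3 -c "
from workcell import ctrl
print(ctrl.sign_off())"
```

```text
the job is handed in; nothing more can be done
None
```

I sorted everything and handed the job in at about 40 s of the 122 s limit: both bottles stand in their bays, the battery lies flat in the tray, the petri dish is unmoved, and both cassettes went into the bin (only the top one shows, so I take them to be stacked); no verdict came back.

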